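# Stamp the sample intake form

### The arm

A 7-joint arm with a two-finger parallel gripper is mounted at the origin on the work surface. World frame = base frame: x ahead of the robot, y to its left, z up, the work surface at z = 0. Lengths are in m, angles in degrees, forces in N, time in s.
With the tool pointing down it reaches from about 0.35 to 0.9 m from the base axis. Payload 8.1 kg.
Tool frame: the origin (TCP) lies midway between the tips of the shut fingers; the grasp point (between the pads) lies 19 mm behind it; y points along the fingers, z is the direction in which the jaws open and shut, and the axes are right-handed (so a half turn about y gives the same grasp; the last joint's range is limited). The gripper opens to 92 mm and grips with 3 to 60 N. Pads are 19 mm wide; open, the fingers measure 130 mm over their backs; the gripper's body (75 mm by 190 mm) begins 47 mm behind the grasp point.
Start: joints at [61.559, 24.895, 1.432, 90.138, -0.665, 64.973, -4.303], TCP at [0.24, -0.577, 0.227] pointing down, gripper open.
Joint ranges: [-149.89, 149.89], [-25.12, 119.58], [-72.63, 75.52], [4.76, 147.25], [-75.54, 255.54], [6.69, 114.76], [-157.13, 157.13]. Speed limits (degrees/s): [127.2, 127.2, 172.46, 172.46, 180, 180, 180].

### API

Orientations are given as [roll, pitch, yaw] about the fixed x, y, z axes, in that order (R = Rz(yaw) Ry(pitch) Rx(roll)).
In Python, from workcell import env, jaws, solver, viewer, ticket gives the robot as it stands. Calls block until the motion is done:
- env.move_pose(position, orientation): joint-space move of the TCP to a pose.
- env.move_l(position, vel=0.15, orientation=None): straight line of the TCP; orientation=None keeps the orientation; vel is the mean speed in m/s.
- env.movej(angles): joint-space move.
- jaws.gripper_to(opening, newtons=None): finger opening in m; newtons is the grip in N (None keeps the last); returns when the fingers have stopped.
- env.sleep(seconds).
- solver.solve_ik(position, orientation): joint angles nearest the present ones, or None.
- env.sense(): the state.
- viewer.camera(name): name is "side" or "top" or "wrist"; returns a dict with "color" (480x640x3 uint8, red, green, blue), "depth" (480x640 float32, m along the optical axis (not along the pixel's ray), 0 where there is no reading), "camera_matrix" (3x3 intrinsics, pixels), "R" (3x3) and "t" (3): a world point X has camera coordinates R X + t. Camera axes: x right, y down, z forward; pixel columns grow to the right and rows downward; lengths in m; the calibration is good to about 2 mm. A picture is of the moment at which its call begins.
A pose or a line that the arm cannot do raises env.MotionError and nothing moves.
- ticket.hand_in(): hands the job in, once; it reports no verdict.
The state is a dict: "time_s": time; "joint_pos": joint angles; "joint_vel": joint speeds; "joint_torque": joint torques, N m; "tcp_pos": TCP position; "ee_rot": TCP orientation; "wrist_force": force on the tool from outside, world axes, zero at the start; "wrist_torque": the same for the moment, N m; "finger_gap": finger opening in m.
Only numpy, scipy, OpenCV 4.12 (cv2) and the standard library are available. Lean on these libraries where they do the work, as an engineer would, in place of code of your own. Each camera call takes 0.05 s, during which the arm holds its last target.

### The job

Take the blue stamp from the stamp tray and print the blue box of the form on the clipboard: stand the stamp squarely inside the box with its long side along the box, press it straight down until its die prints, hold it there for a full second with a steady, even push of about 10 N on the die, never so hard that the print floods, and lift it straight off without sliding or dragging the form. Then set the stamp down gently, upright and let go, in the tray bay it came from, and leave the red stamp, the tube rack and the bottle as they are.

Things in the scene. Friction and masses are not known exactly. Their poses are not given: they have to be found in the camera images.
- stamp: the blue pre-inked hand stamp, upright, 92 mm tall, loose, 0.09 to 0.16 kg: a grey skirt (open frame 72 mm along x, 38 mm along y, 22 mm tall) that stands on the paper, and a sprung press that slides down in it. Origin: centre of the skirt's underside; x along its long side, z up. The mark reads the same either way round
- stamp_press: the sprung upper part of the blue stamp, the part to hold; unpressed, its origin and axes are the stamp's. Pushing it down in the skirt takes 1.5 N to start and 2.4 N when the die reaches the paper after 3 mm; beyond that the foam die squashes and the push rises by about 8 N for each further mm
- stamp_grip (a point): middle of the blue stamp's black grip, 62 mm above the skirt's underside (unpressed). The grip is straight-sided, 58 mm (x) by 28 mm (y), from 38 to 84 mm up; pinch it across y. Under it a blue collar, 72 by 38 mm, from 31 to 38 mm; on top a blue cap, 60 by 30 mm, from 84 to 92 mm
- stamp_face (a point): centre of the face of the blue stamp's foam die, 62 mm (x) by 28 mm (y), inside the skirt and 3 mm above its underside while unpressed. A good print needs 6 to 15 N on the die, that is a push of 9 to 18 N on the stamp as a whole; over 22 N on the die floods the print
- clipboard: clipboard with a pad of forms; it does not move. Board 235 mm (x) by 170 mm (y), 4 mm thick; origin: centre of its underside, on the bench; x towards its steel clip (100 mm wide, at x = 79 to 112 mm, up to 27 mm above the bench). The top form has grey rules, a blue box near the middle and a red box of the same size 68 mm farther from the clip
- box (a point): middle of the blue outlined box (82 mm along the clipboard's y, 48 mm along its x), but at the height of the board's upper face, 4 mm above the bench, under the pad. The paper lies 2 to 14 mm above this point, as sheets are used up; that is not measured, so feel or look for it. The stamp's x goes along the clipboard's y, either way round
- tray: grey stamp tray 171 mm (x) by 54 mm (y), fixed to the bench; origin: centre of its underside. Two open bays end to end along x, each 79 by 46 mm inside with its centre 42 mm from the tray's centre, floor 4 mm thick, rim 12 mm above the bench. One bay holds the blue stamp, the other the red one, long sides along the tray's x
- red_stamp: a stamp of the same make with red die, collar and cap, standing in the other bay; origin as for the blue stamp. To be left alone
- tube_rack: orange rack of small tubes, 62 by 122 by 40 mm, loose; origin: centre of its underside. To be left alone
- reagent: bottle with a blue cap, 52 mm wide and 105 mm tall, loose; origin: centre of its underside. To be left alone
- form_x (a joint): how far the top form has been dragged along the clipboard's x axis (m; 0 at the start). It is only tucked under the clip: pushed sideways with more than about 1 N it slips along with the stamp and stays shifted; beyond 2 mm the print is smeared
- form_y (a joint): the same along the clipboard's y axis
Not all that is in view belongs to the job. What is shaped like the stamp but pink or yellow is not meant.

How it is judged:
By the outcome, as a careful person would: the job done as asked, in the order asked, and still so for the second after the job is handed in, with the robot touching nothing.
It also fails if it takes over 61 s, if anything falls off the work surface, if the arm or the gripper's body presses on something with over 40 N, if the wrist force passes 120 N, or if a joint passes its speed limit or range.

## Working session

There is one attempt and no reset: what is moved stays moved. The work goes in short steps, each a Python script; the robot and the scene stay as the last script left them, time stands still between calls to the robot, and variables do not carry over. Pictures are saved under pics/ and viewed, and the job is handed in when it is done.

```bash
ls; mkdir -p pics
python3 - <<'E'
from workcell import env, jaws, solver, viewer, ticket
import cv2,numpy as np
s=env.sense()
for k,v in s.items(): print(k,np.round(v,3))
for n in("side","top","wrist"):
    c=viewer.camera(n); cv2.imwrite(f"pics/{n}0.png",c["color"][...,::-1]); np.savez(f"pics/{n}0.npz",**c)
    print(n,c["camera_matrix"].round(1).tolist(),(-c["R"].T@c["t"]).round(3),c["R"].round(3).tolist())
E
```

```text
pics
time_s 0.0
joint_pos [61.558 24.937  1.43  90.191 -0.666 64.973 -4.305]
joint_vel [ 0.013 -0.007  0.062  0.018 -0.119 -0.119 -0.056]
joint_torque [-1.0000e-03 -6.6786e+01  9.8400e-01 -3.1447e+01 -6.0000e-02  4.3000e-02
  0.0000e+00]
tcp_pos [ 0.24  -0.577  0.226]
ee_rot [-9.00930e+01 -7.00000e-03 -1.57442e+02]
wrist_force [0.091 0.425 0.045]
wrist_torque [-0.019  0.039 -0.005]
finger_gap 0.092
side [[447.9, 0.0, 319.4], [0.0, 447.9, 242.2], [0.0, 0.0, 1.0]] [ 0.452 -0.563  0.582] [[0.975, -0.224, 0.012], [-0.138, -0.642, -0.754], [0.177, 0.733, -0.657]]
top [[565.1, 0.0, 323.1], [0.0, 565.1, 237.0], [0.0, 0.0, 1.0]] [ 0.516 -0.026  0.996] [[-0.011, -1.0, -0.008], [-0.997, 0.011, -0.079], [0.079, 0.007, -0.997]]
wrist [[376.7, 0.0, 320.3], [0.0, 376.7, 244.2], [0.0, 0.0, 1.0]] [ 0.303 -0.551  0.384] [[0.383, -0.924, -0.002], [-0.892, -0.37, 0.258], [-0.239, -0.097, -0.966]]
```

View pics/top0.png

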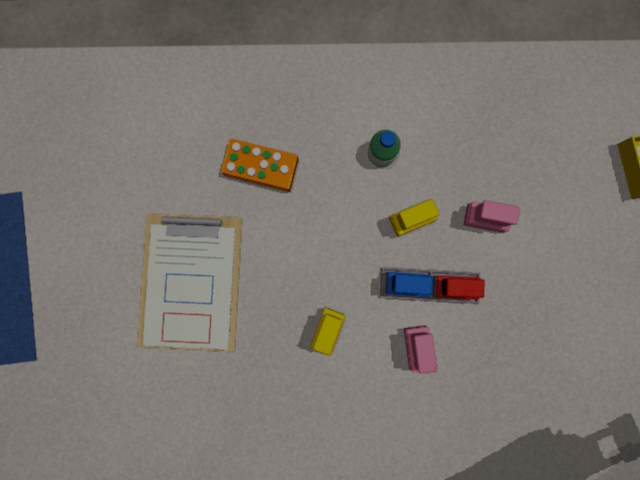

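View pics/side0.png

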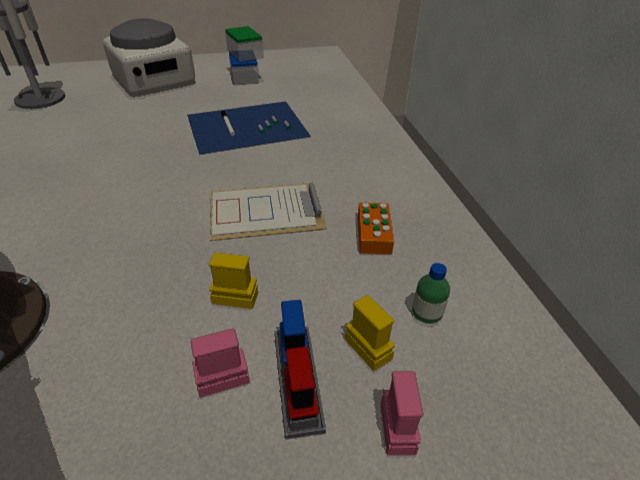

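View pics/wrist0.png

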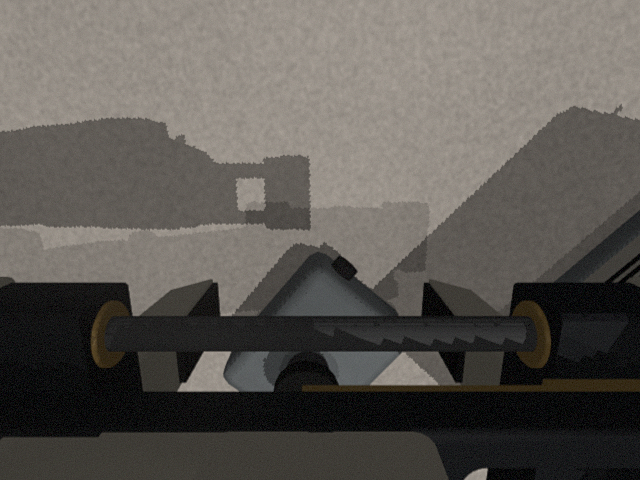

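The top view shows these candidates for the blue stamp:
- blue cap in the tray at (410,285)
- red stamp beside it in the tray at (460,288)
- yellow look-alikes at (415,217) and (328,332)
- pink look-alikes at (492,215) and (421,350)
- blue-capped bottle at (388,140)

The target is the blue one in the tray. The blue box is at (189,289), and the red box at (186,328). The side view agrees. Next I'll measure and make a close crop.

```bash
cat > h.py <<'E'
import cv2,numpy as np
def pts(c,mask):
    v,u=np.nonzero(mask&(c["depth"]>0)); z=c["depth"][v,u]; K=c["camera_matrix"]
    X=np.stack([(u-K[0,2])/K[0,0]*z,(v-K[1,2])/K[1,1]*z,z],1)
    return (X-c["t"])@c["R"]          # R^T (X-t)
def ray(c,uv,h):
    uv=np.atleast_2d(uv).astype(float);K=c["camera_matrix"]
    d=np.stack([(uv[:,0]-K[0,2])/K[0,0],(uv[:,1]-K[1,2])/K[1,1],np.ones(len(uv))],1)@c["R"]
    o=-c["R"].T@c["t"]; return o+d*((h-o[2])/d[:,2])[:,None]
def proj(c,X):
    p=np.atleast_2d(X)@c["R"].T+c["t"]; p=p@c["camera_matrix"].T; return p[:,:2]/p[:,2:]
def rect(P):
    """min area rect of xy points: centre, long, short, angle of long side (deg)"""
    b=cv2.boxPoints(cv2.minAreaRect((np.asarray(P)[:,:2]*1000).astype(np.float32)))
    e=[b[1]-b[0],b[2]-b[1]]; l=[np.linalg.norm(x) for x in e]; i=int(np.argmax(l))
    a=np.degrees(np.arctan2(e[i][1],e[i][0]))
    return b.mean(0)/1000,max(l),min(l),(a+90)%180-90
E
python3 - <<'E'
from h import *
c=dict(np.load("pics/top0.npz")); I=c["color"]; hsv=cv2.cvtColor(I,cv2.COLOR_RGB2HSV)
H,S,V=[hsv[...,i].astype(int) for i in range(3)]
blue=(H>95)&(H<125)&(S>130)&(V>60); red=((H<8)|(H>172))&(S>150)
def win(m,u0,v0,u1,v1):
    o=np.zeros_like(m); o[v0:v1,u0:u1]=m[v0:v1,u0:u1]; return o
for nm,m in(("blue",win(blue,370,260,440,310)),("red",win(red,425,265,495,310))):
    P=pts(c,m); print(nm,len(P),"z",np.percentile(P[:,2],[5,50,95]).round(4))
    top=P[P[:,2]>np.percentile(P[:,2],95)-0.006]; print(rect(top), top.mean(0))
    v,u=np.nonzero(m); 
# blue stamp cap by colour edge at z=.096
m=win(blue,370,260,440,310); v,u=np.nonzero(m); print("cap ray",rect(ray(c,np.c_[u,v],.096)))
# boxes
for nm,m in(("bluebox",win(blue|((H>95)&(H<130)&(S>60)),155,265,222,311)),("redbox",win(((H<8)|(H>172))&(S>60),155,308,222,350))):
    v,u=np.nonzero(m)
    for h in(.006,.012,.018): print(nm,h,rect(ray(c,np.c_[u,v],h)))
# paper depth
P=pts(c,win(np.ones_like(blue),165,295,215,303)) if False else pts(c,win(np.ones_like(blue),172,281,206,298)); print("paper z",np.percentile(P[:,2],[5,50,95]),)
P=pts(c,win(np.ones_like(blue),250,230,300,280)); print("bench z",np.percentile(P[:,2],[5,50,95]))
# tray
P=pts(c,win(np.ones_like(blue),370,260,495,310)); q=P[(P[:,2]>.006)&(P[:,2]<.02)]; print("tray",rect(q),len(q))
# board
P=pts(c,win(np.ones_like(blue),130,205,250,360)); q=P[(P[:,2]>.003)&(P[:,2]<.03)];print("board",rect(q))
a=cv2.resize(I[255:320,365:500],None,fx=5.5,fy=5.5,interpolation=cv2.INTER_CUBIC); cv2.imwrite("pics/crop1.png",a[...,::-1])
a=cv2.resize(I[205:360,130:250],None,fx=3.8,fy=3.8,interpolation=cv2.INTER_CUBIC); cv2.imwrite("pics/crop2.png",a[...,::-1])
E
```

```text
blue 945 z [0.0398 0.0957 0.0987]
(array([ 0.51189595, -0.16218159], dtype=float32), np.float32(59.66971), np.float32(29.818893), np.float32(84.967636)) [ 0.51188809 -0.16194536  0.09641929]
red 960 z [0.0404 0.0956 0.0988]
(array([ 0.5055956 , -0.24381787], dtype=float32), np.float32(57.642105), np.float32(29.849064), np.float32(86.88289)) [ 0.50553102 -0.24323137  0.09648315]
cap ray (array([ 0.5109912 , -0.15595615], dtype=float32), np.float32(71.52843), np.float32(35.612453), np.float32(85.79262))
bluebox 0.006 (array([0.50725377, 0.21756549], dtype=float32), np.float32(83.727684), np.float32(49.61954), np.float32(86.77991))
bluebox 0.012 (array([0.50730765, 0.21609174], dtype=float32), np.float32(83.220505), np.float32(49.318897), np.float32(86.779785))
bluebox 0.018 (array([0.50736153, 0.21461798], dtype=float32), np.float32(82.71327), np.float32(49.01835), np.float32(86.779785))
redbox 0.006 (array([0.43934628, 0.22112763], dtype=float32), np.float32(84.669266), np.float32(50.03469), np.float32(86.60071))
redbox 0.012 (array([0.43981147, 0.21963224], dtype=float32), np.float32(84.15631), np.float32(49.731606), np.float32(86.60068))
redbox 0.018 (array([0.44027668, 0.21813688], dtype=float32), np.float32(83.6434), np.float32(49.428455), np.float32(86.60077))
paper z [0.00504247 0.00773763 0.01063115]
bench z [-0.00250589  0.00046076  0.00339937]
tray (array([ 0.5086596 , -0.20391959], dtype=float32), np.float32(173.46599), np.float32(60.895466), np.float32(88.84326)) 702
board (array([0.51969546, 0.21710889], dtype=float32), np.float32(271.36502), np.float32(210.76805), np.float32(-0.03844452))
```

View pics/crop1.png

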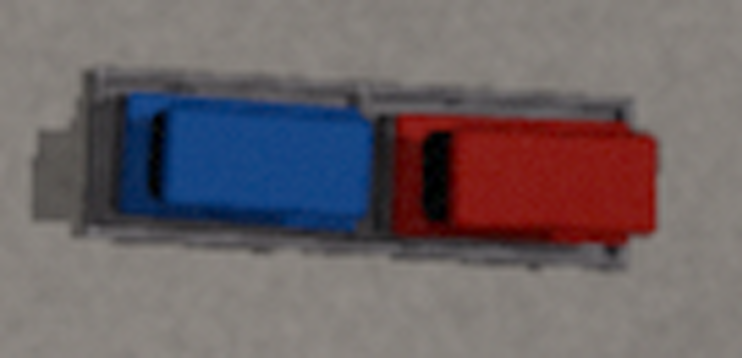

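View pics/crop2.png

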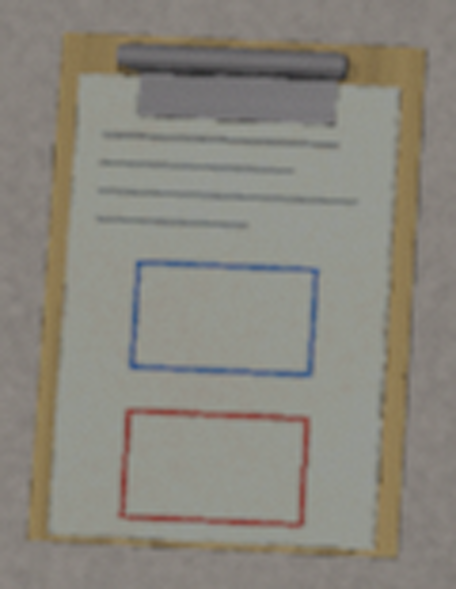

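The crops confirm it: the blue cap over a blue collar is in the left bay, with red in the right one. The blue box is the upper of the two on the form. The cap measures 60x30 mm at z = 0.096, as expected, and the paper is at about z = 0.008. Next I'll hover over the stamp, with the jaws part-open because the pink stamp is close.

Run:
```python
from h import *
from workcell import env,jaws,solver,viewer
c=dict(np.load("pics/top0.npz")); I=c["color"]; hsv=cv2.cvtColor(I,cv2.COLOR_RGB2HSV)
P=np.full((480,640,3),9.0); P=pts(c,np.ones((480,640),bool)); 
q=P[(P[:,2]>.08)]; q=q[(abs(q[:,0]-.512)<.2)&(abs(q[:,1]+.162)<.06)]
print("high pts x hist near:",np.histogram(q[:,0]-.512,bins=np.arange(-.2,.21,.02)))
for z in(.2,.047):
  for yaw in(86,-94): print(z,yaw,solver.solve_ik([.512,-.162,z],[-90,0,yaw]))
  print("place",solver.solve_ik([.507,.217,z],[-90,0,86.7]),solver.solve_ik([.507,.217,z],[-90,0,-93.3]))
```

```text
high pts x hist near: (array([  0,   0,   0, 234, 249, 244,   6,   0,   0, 428, 388,   0,   0,
         0,  79, 416, 186,   0,   0,   0]), array([-2.00000000e-01, -1.80000000e-01, -1.60000000e-01, -1.40000000e-01,
       -1.20000000e-01, -1.00000000e-01, -8.00000000e-02, -6.00000000e-02,
       -4.00000000e-02, -2.00000000e-02, -1.11022302e-16,  2.00000000e-02,
        4.00000000e-02,  6.00000000e-02,  8.00000000e-02,  1.00000000e-01,
        1.20000000e-01,  1.40000000e-01,  1.60000000e-01,  1.80000000e-01,
        2.00000000e-01]))
0.2 86 [ -33.38175339   29.74208943   66.65553029  107.77051869  -30.70931662
   63.11491264 -138.77762045]
0.2 -94 [ 30.86873818  20.46320024 -24.88203705 102.89815699   9.90421093
  58.78274674  -1.78881038]
place [ 12.80725815  31.977217   -60.82051316  99.19977208  30.14910205
  67.01486763 120.08536005] [ 12.80854536  31.97838827 -60.82309262  99.19968443  30.150796
  67.01581068 -59.9161617 ]
0.047 86 [ -29.34856447   47.08989499   65.53585917  116.32753865  -54.48980141
   54.98364089 -118.29647346]
0.047 -94 [ 28.66921077  31.62036089 -23.0195439  111.6348894   18.47465943
  40.31478393  -9.51327653]
place [ 11.4717243   46.14386211 -61.44173722 107.6948489   48.75698742
  57.38469619 104.74191418] [  4.24225022  39.58680717 -47.93647081 108.2366437   38.332217
  49.71015451 -66.63512768]
```

Run:
```python
from h import *
from workcell import env,jaws,solver,viewer
jaws.gripper_to(.056,20)
env.move_pose([.512,-.162,.135],[-90,0,-94])
s=env.sense(); print(s["time_s"],s["tcp_pos"],s["ee_rot"],s["finger_gap"])
for n in("side","top","wrist"):
    c=viewer.camera(n); cv2.imwrite(f"pics/{n}1.png",c["color"][...,::-1]); np.savez(f"pics/{n}1.npz",**c)
```

```text
2.75 [ 0.51179102 -0.16378789  0.1350813 ] [-8.99965478e+01 -4.82861400e-02 -9.41740518e+01] 0.05580042527632255
```

View pics/wrist1.png

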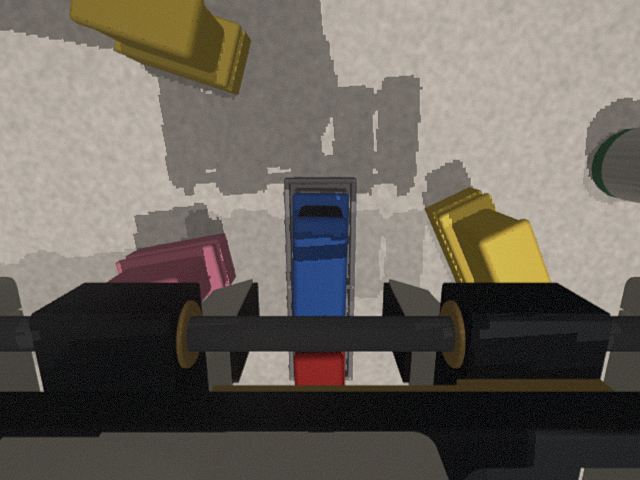

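View pics/side1.png

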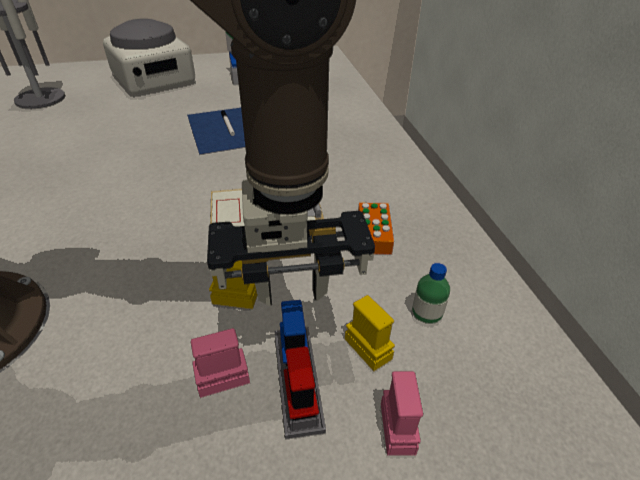

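The wrist view has the blue cap centred at column 320 between the pads, with the tray walls parallel to the fingers. The pink stamp is at (180,265) and the yellow one at (490,240), both clear of the partly open jaws. Descending to grip.

Run:
```python
from h import *
from workcell import env,jaws,solver,viewer
env.move_l([.512,-.162,.048],vel=.06,orientation=[-90,0,-94])
env.sleep(.2)
s=env.sense(); print(s["time_s"],s["tcp_pos"],s["ee_rot"],s["wrist_force"],s["wrist_torque"])
jaws.gripper_to(.02,40); env.sleep(.2)
s=env.sense(); print(s["time_s"],s["tcp_pos"],s["ee_rot"],s["wrist_force"],s["wrist_torque"],s["finger_gap"])
c=viewer.camera("side"); cv2.imwrite("pics/side2.png",c["color"][...,::-1])
```

```text
4.7 [ 0.51211359 -0.16206997  0.04821654] [-8.99786903e+01 -6.90017768e-03 -9.40051417e+01] [ 0.52612644 -1.14524002  0.14510977] [-0.04004094 -0.10104742 -0.03429196]
5.45 [ 0.51197707 -0.16201528  0.0479983 ] [-9.00023642e+01 -2.35597132e-03 -9.39989557e+01] [-0.11193227  0.45780627  0.02172261] [-0.02288375 -0.03522347 -0.00338711] 0.029477828941591056
```

View pics/side2.png

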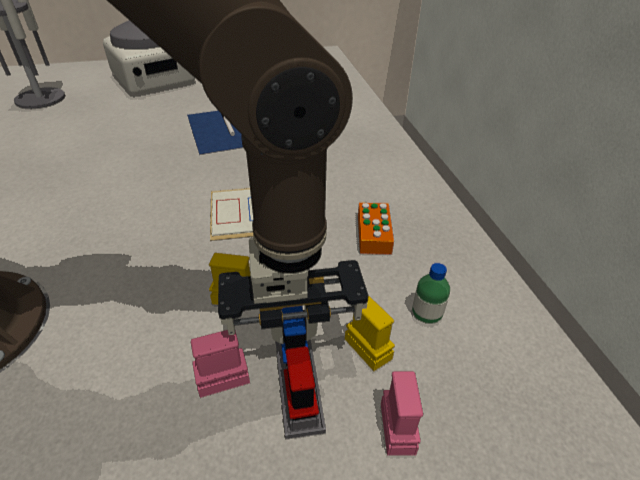

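Run:
```python
from h import *
from workcell import env,jaws,solver,viewer
def p():
    s=env.sense(); print(round(s["time_s"],2),*[np.round(s[k],4) for k in("tcp_pos","ee_rot","wrist_force","wrist_torque","finger_gap")])
p()
env.move_l([.512,-.162,.068],vel=.04); env.sleep(.3); p()
env.move_l([.512,-.162,.14],vel=.12); env.sleep(.1);p()
c=viewer.camera("wrist"); cv2.imwrite("pics/wrist3.png",c["color"][...,::-1])
c=viewer.camera("side"); cv2.imwrite("pics/side3.png",c["color"][150:450,150:450][...,::-1].repeat(2,0).repeat(2,1))
```

```text
5.5 [ 0.512 -0.162  0.048] [-9.00019e+01 -1.20000e-03 -9.39944e+01] [-0.4132  0.5605  0.8292] [-0.0174 -0.0744  0.0212] 0.0291
6.45 [ 0.5119 -0.1619  0.0678] [-9.00214e+01  6.70000e-03 -9.39959e+01] [-0.1385 -0.9973 -0.787 ] [ 0.0071 -0.0602  0.0332] 0.0292
7.3 [ 0.5113 -0.1619  0.139 ] [-9.00960e+01  1.90000e-02 -9.40017e+01] [-0.1368  0.5514 -1.2504] [-0.0858 -0.0432 -0.0129] 0.0288
```

View pics/wrist3.png

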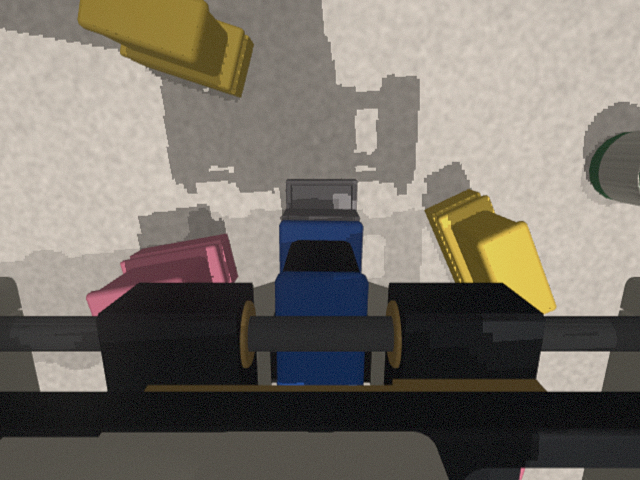

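View pics/side3.png

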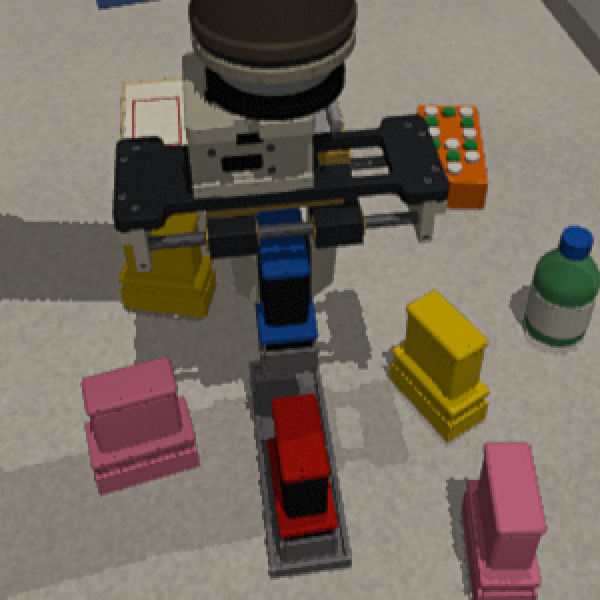

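The wrist and side views show the stamp held upright between the pads, with the bay empty and the red stamp untouched. Now I'll move over the box at a safe height.

```bash
cat >> h.py <<'E'
def p(env):
    s=env.sense(); print(round(s["time_s"],2),*[np.round(s[k],4) for k in("tcp_pos","ee_rot","wrist_force","wrist_torque","finger_gap")]); return s
def meanF(env,n=6,dt=.03):
    F=[];
    for _ in range(n): F.append(env.sense()["wrist_force"]); env.sleep(dt)
    return np.mean(F,0),np.std(F,0)
E
python3 - <<'E'
from h import *
from workcell import env,jaws,solver,viewer
env.move_l([.512,-.162,.18],vel=.15)
env.move_pose([.5073,.2165,.18],[-90,0,-93.2]); p(env)
env.move_l([.5073,.2165,.085],vel=.1); env.sleep(.3); p(env)
for n in("side","top","wrist"):
    c=viewer.camera(n); cv2.imwrite(f"pics/{n}4.png",c["color"][...,::-1]); np.savez(f"pics/{n}4.npz",**c)
print(meanF(env))
E
```

```text
9.22 [0.5078 0.2148 0.1796] [-9.00131e+01 -6.63000e-02 -9.33185e+01] [ 0.4143  0.1036 -1.6805] [-0.0244 -0.0966  0.009 ] 0.0295
10.62 [0.5075 0.2166 0.0854] [-8.99656e+01  1.37000e-02 -9.32039e+01] [ 0.117   0.4161 -1.2925] [-0.0007 -0.087  -0.0257] 0.0293
(array([ 0.2143204 , -0.04279321, -1.05139929]), array([0.58444703, 0.47079973, 0.31771663]))
```

View pics/wrist4.png

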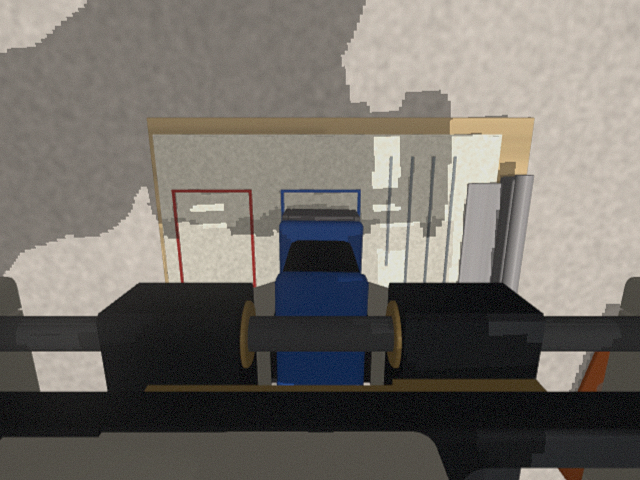

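View pics/side4.png

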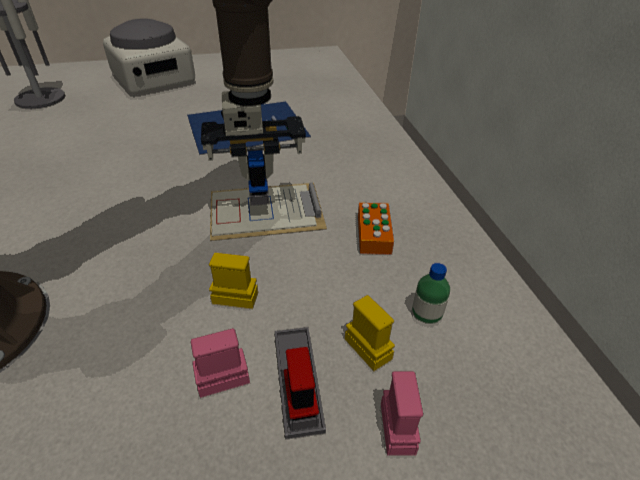

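View pics/top4.png

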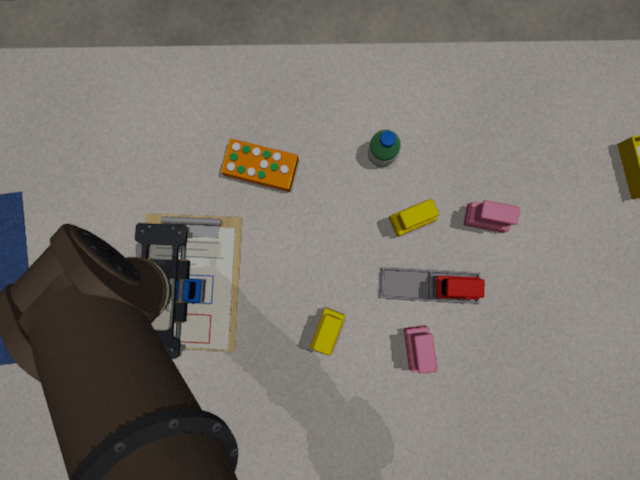

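Run:
```python
from h import *
c=dict(np.load("pics/wrist4.npz"));I=c["color"]
a=cv2.resize(I[170:290,250:390],None,fx=5,fy=5,interpolation=cv2.INTER_CUBIC); cv2.imwrite("pics/crop4.png",a[...,::-1])
for z in(.006,.008,.010,.012): print(z,ray(c,[[281.5,190.5],[360,190.5]],z).round(4).tolist())
D=c["depth"]
P=lambda u,v: pts(c,np.pad(np.ones((1,1),bool),((v,479-v),(u,639-u))))[0].round(4)
for v in(150,165,180,195,200,205,210,214,218,222): print(v,P(320,v),P(300,v))
m=np.zeros((480,640),bool); m[140:185,170:370]=1; q=pts(c,m);q2=q[:,2]; print("paper wrist z",np.percentile(q2,[10,50,90]))
m=np.zeros((480,640),bool); m[40:100,400:500]=1; print("bench wrist z",np.percentile(pts(c,m)[:,2],[10,50,90]))
c=dict(np.load("pics/side0.npz")); m=np.zeros((480,640),bool); m[200:218,252:268]=1; print("paper side z",np.percentile(pts(c,m)[:,2],[10,50,90]))
m=np.zeros((480,640),bool); m[250:280,280:340]=1; print("bench side z",np.percentile(pts(c,m)[:,2],[10,50,90]))
```

```text
0.006 [[0.4845, 0.2586, 0.006], [0.5338, 0.2558, 0.006]]
0.008 [[0.4848, 0.2588, 0.008], [0.5336, 0.256, 0.008]]
0.01 [[0.485, 0.259, 0.01], [0.5334, 0.2563, 0.01]]
0.012 [[0.4852, 0.2593, 0.012], [0.5332, 0.2565, 0.012]]
150 [0.5101 0.2819 0.0077] [0.4979 0.2825 0.0066]
165 [0.5096 0.273  0.0079] [0.4973 0.2736 0.0068]
180 [0.5091 0.2639 0.0079] [0.4967 0.2646 0.0076]
195 [0.5085 0.2545 0.0072] [0.496  0.2552 0.0072]
200 [0.5084 0.2514 0.007 ] [0.4959 0.2523 0.0082]
205 [0.5082 0.2482 0.0072] [0.4956 0.249  0.0073]
210 [0.5084 0.2517 0.0461] [0.4979 0.2524 0.0467]
214 [0.5084 0.2514 0.0564] [0.4985 0.2524 0.0586]
218 [0.5084 0.2507 0.0632] [0.4987 0.2513 0.0633]
222 [0.5084 0.2516 0.0771] [0.4995 0.2522 0.0775]
paper wrist z [0.00671019 0.00756992 0.00845424]
bench wrist z [-0.00075686  0.00015607  0.00108817]
paper side z [0.00563446 0.00707059 0.00816289]
bench side z [-0.00165179 -0.00035849  0.00093635]
```

View pics/crop4.png

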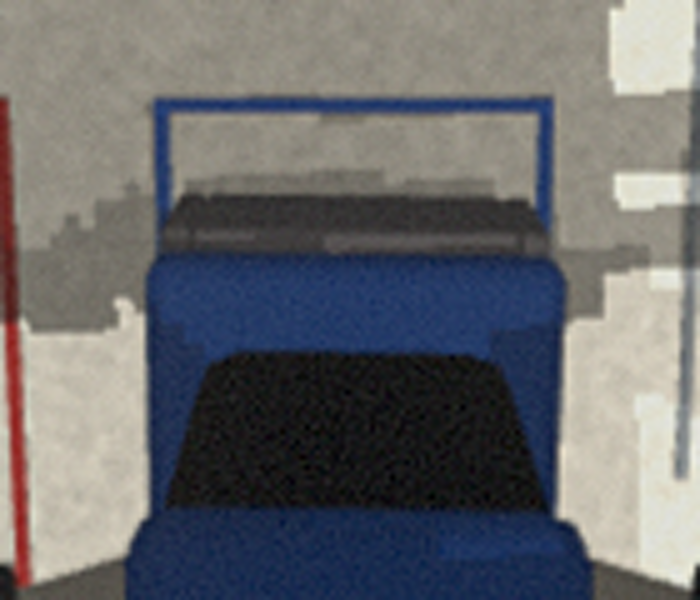

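Wrist depth puts the paper at z ≈ 0.0075 and the side camera at 0.007. The stamp's skirt is centred on the box columns (321 against 320.5) and about 0.6 mm short along the box's length, so I'll shift it +0.5 mm in y. Now a force-guided press.

Run:
```python
from h import *
from workcell import env,jaws,solver,viewer
X,Y=.5072,.2170; O=[-90,0,-93.2]
env.move_l([X,Y,.0590],vel=.06,orientation=O); env.sleep(.4)
t,sd=meanF(env,12); print("tare",t.round(2),sd.round(2)); p(env)
z=.0590; f=0; ok=False
log=[]
while z>.0445:
    step=.001 if (z>.0535) else (.0005 if f<6 else (.0003 if f<10 else .00015))
    z-=step
    env.move_l([X,Y,z],vel=.01); env.sleep(.05)
    F,sd=meanF(env,4,.02); d=F-t; f=d[2]; s=env.sense()
    log.append(f); print(round(s["time_s"],2),"cmd",round(z,5),"tcp",np.round(s["tcp_pos"],4),"F",d.round(2))
    if f>11.8: ok=True; break
if ok:
    for _ in range(5):
        F,sd=meanF(env,6,.06); s=env.sense(); print("hold",round(s["time_s"],2),(F-t).round(2),np.round(s["tcp_pos"],4),np.round(s["ee_rot"],2))
```

```text
tare [-0.21 -0.03 -1.09] [0.6  0.58 0.68]
12.36 [0.5072 0.217  0.059 ] [-9.00004e+01 -8.00000e-04 -9.32013e+01] [ 0.4256  0.0148 -1.167 ] [-0.0069 -0.1166 -0.0262] 0.0291
12.72 cmd 0.058 tcp [0.5072 0.217  0.058 ] F [-0.03  0.41 -0.46]
13.09 cmd 0.057 tcp [0.5072 0.217  0.057 ] F [-0.06 -0.05  0.01]
13.46 cmd 0.056 tcp [0.5072 0.217  0.056 ] F [ 0.44 -0.15 -0.25]
13.82 cmd 0.055 tcp [0.5072 0.217  0.055 ] F [ 0.39  0.24 -0.36]
14.19 cmd 0.054 tcp [0.5072 0.217  0.054 ] F [ 0.34  0.26 -0.43]
14.56 cmd 0.053 tcp [0.5072 0.217  0.053 ] F [ 0.11 -0.41 -0.2 ]
14.93 cmd 0.0525 tcp [0.5072 0.217  0.0525] F [ 0.05 -0.    0.33]
15.29 cmd 0.052 tcp [0.5072 0.217  0.052 ] F [ 0.28  0.41 -0.36]
15.66 cmd 0.0515 tcp [0.5072 0.217  0.0515] F [-0.03  0.34 -0.4 ]
16.02 cmd 0.051 tcp [0.5072 0.217  0.0511] F [-0.38 -0.04  2.04]
16.39 cmd 0.0505 tcp [0.5072 0.217  0.0505] F [-0.35 -0.47  1.98]
16.76 cmd 0.05 tcp [0.5072 0.217  0.05  ] F [-0.06 -0.18  2.21]
17.12 cmd 0.0495 tcp [0.5072 0.217  0.0495] F [-0.65  0.2   2.71]
17.49 cmd 0.049 tcp [0.5072 0.217  0.049 ] F [-0.41  0.46  2.06]
17.86 cmd 0.0485
[... 320 characters left out ...]
md 0.0466 tcp [0.5079 0.2173 0.0473] F [-0.64 -0.54 10.87]
20.06 cmd 0.04645 tcp [0.5079 0.2173 0.0472] F [-0.94 -1.23 10.96]
20.43 cmd 0.0463 tcp [0.508  0.2173 0.0471] F [-0.76 -0.64 11.39]
20.79 cmd 0.04615 tcp [0.5081 0.2174 0.047 ] F [-0.67 -0.57 12.04]
hold 21.14 [-0.6  -1.08 11.88] [0.508  0.2174 0.047 ] [-8.990e+01  4.000e-02 -9.321e+01]
hold 21.49 [-0.77 -0.79 12.14] [0.5081 0.2174 0.047 ] [-8.990e+01  4.000e-02 -9.321e+01]
hold 21.84 [-0.81 -0.42 11.75] [0.508  0.2174 0.047 ] [-8.99e+01  4.00e-02 -9.32e+01]
hold 22.19 [-1.31 -0.62 11.78] [0.5081 0.2174 0.047 ] [-8.990e+01  4.000e-02 -9.321e+01]
hold 22.54 [-0.6  -0.95 12.05] [0.508  0.2174 0.047 ] [-8.990e+01  4.000e-02 -9.321e+01]
```

The print force was steady at 11.8–12.1 N total, about 9.5 N on the die, for 1.75 s. The arm's compliance let the TCP drift 0.8 mm in x under load. I'll unload while holding that actual x/y so the stamp doesn't scrub back, then lift vertically.

Run:
```python
from h import *
from workcell import env,jaws,solver,viewer
O=[-90,0,-93.2]; X,Y=.5080,.2174
env.move_l([X,Y,.0485],vel=.008,orientation=O); p(env)
env.move_l([X,Y,.0580],vel=.03); p(env)
env.move_l([X,Y,.18],vel=.15); p(env)
c=viewer.camera("wrist"); cv2.imwrite("pics/wrist5.png",c["color"][...,::-1])
```

```text
23.01 [0.5081 0.2173 0.0483] [-8.99991e+01 -4.80000e-03 -9.32049e+01] [ 0.4716 -0.6846  1.6753] [-0.0887 -0.235   0.0348] 0.0289
23.48 [0.508  0.2174 0.0581] [-8.99970e+01  2.00000e-04 -9.32027e+01] [-0.0775  0.3688 -1.9906] [-0.0603 -0.0526 -0.023 ] 0.0292
24.44 [0.5075 0.217  0.1791] [-9.00684e+01 -4.59000e-02 -9.32046e+01] [-0.8287  0.3365 -1.2848] [-0.0092 -0.1191 -0.0016] 0.0289
```

View pics/wrist5.png

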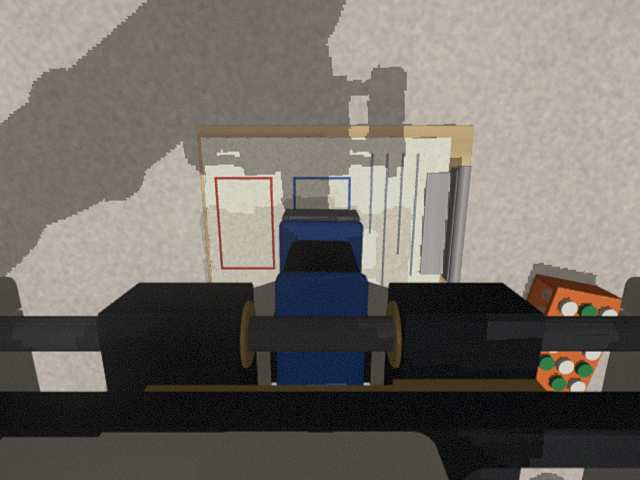

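The stamp is clear of the form and still held square, with its top end at (320,215). The print is hidden behind it, so I'll check it with the top camera on the way back to the bay.

Run:
```python
from h import *
from workcell import env,jaws,solver,viewer
env.move_pose([.512,-.162,.18],[-90,0,-94]); env.sleep(.2); p(env)
c=viewer.camera("top"); np.savez("pics/top6.npz",**c)
I=c["color"]; cv2.imwrite("pics/top6.png",cv2.resize(I[205:360,130:250],None,fx=3.8,fy=3.8,interpolation=cv2.INTER_CUBIC)[...,::-1])
env.move_l([.512,-.162,.085],vel=.12); env.sleep(.3); p(env)
c=viewer.camera("wrist"); cv2.imwrite("pics/wrist6.png",c["color"][...,::-1]);np.savez("pics/wrist6.npz",**c)
```

```text
26.11 [ 0.5124 -0.1607  0.1801] [-8.99888e+01  1.77000e-02 -9.38801e+01] [-0.294  -0.1348 -0.48  ] [-0.0246 -0.0763  0.0116] 0.0291
27.4 [ 0.5123 -0.1621  0.0855] [-8.99543e+01 -1.31000e-02 -9.40076e+01] [-0.3658 -0.036  -2.1681] [ 0.0291 -0.0734  0.0173] 0.0293
```

View pics/top6.png

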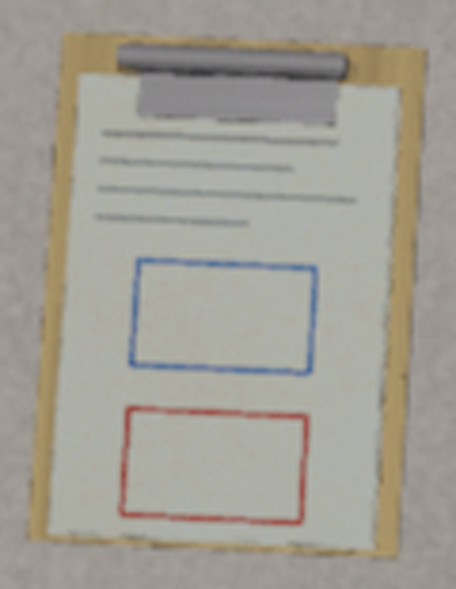

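View pics/wrist6.png

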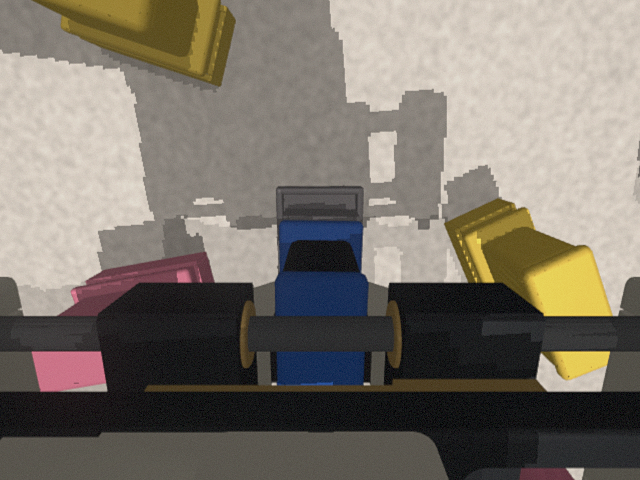

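No mark is visible in the box from the top camera. I'll compare before and after numerically, both for faint ink and for any shift of the form.

Run:
```python
from h import *
a=dict(np.load("pics/top0.npz")); b=dict(np.load("pics/top6.npz"))
A,B=[x["color"].astype(float) for x in(a,b)]
for nm,(u0,v0,u1,v1) in dict(bluebox_in=(172,281,206,298),bluebox_ctr=(180,285,198,294),redbox_in=(170,320,204,337),margin=(155,310,220,312)).items():
    print(nm,A[v0:v1,u0:u1].mean((0,1)).round(1),B[v0:v1,u0:u1].mean((0,1)).round(1),A[v0:v1,u0:u1].std().round(1),B[v0:v1,u0:u1].std().round(1))
for nm,(u0,v0,u1,v1) in dict(boxes=(158,268,220,346),clip=(150,212,235,226),tray=(375,300,490,303),boardbot=(140,345,238,356),yell=(385,195,445,240)).items():
    g=[cv2.cvtColor(x["color"],cv2.COLOR_RGB2GRAY)[v0:v1,u0:u1].astype(np.float32) for x in(a,b)]
    w=cv2.createHanningWindow(g[0].shape[::-1],cv2.CV_32F); print(nm,"shift px",cv2.phaseCorrelate(g[0],g[1],w))
hsv=lambda c:cv2.cvtColor(c["color"],cv2.COLOR_RGB2HSV)
for c in(a,b):
    h=hsv(c).astype(int);m=(h[...,0]>95)&(h[...,0]<130)&(h[...,1]>60);o=np.zeros_like(m);o[262:311,155:222]=m[262:311,155:222];v,u=np.nonzero(o);w=(h[...,1])[v,u]
    print("bluebox",len(u),np.average(u,weights=w),np.average(v,weights=w), rect(ray(c,np.c_[u,v],.0075)))
```

```text
bluebox_in [148.6 149.5 140.6] [173.3 174.2 164.7] 4.3 4.5
bluebox_ctr [148.6 149.7 140.7] [173.3 174.3 164.8] 4.2 4.5
redbox_in [148.2 149.5 140.7] [172.9 174.2 164.9] 4.1 4.3
margin [148.5 149.3 140.2] [172.7 172.9 163.2] 4.3 6.3
boxes shift px ((-0.14986391406009858, -0.6707282160182828), 0.7575409062206745)
clip shift px ((0.03828668485010667, 0.4040535657173363), 0.9525690763968009)
tray shift px ((-34.99916709958117, 0.4999999985890071), 0.39642889244436075)
boardbot shift px ((-0.31237308983859435, 0.04499910470166846), 0.9028703570365906)
yell shift px ((-0.098658366275302, 0.08190405166862291), 0.4533534925955313)
bluebox 139 188.376348414104 288.68732893253906 (array([0.50726724, 0.21719706], dtype=float32), np.float32(83.600914), np.float32(49.54441), np.float32(86.77988))
bluebox 131 188.82039222646196 288.1077291685154 (array([0.5081673 , 0.21742517], dtype=float32), np.float32(83.52749), np.float32(49.530563), np.float32(86.7518))
```

There is no tint change inside the box, so the simulator apparently doesn't render the ink. The force curve does match the specification: skirt contact at 1.5–2 N, the die knee 3 mm lower, then a rise to 12 N. The form moved with the arm's compliance by about 0.9 mm, which is under the 2 mm limit. A second press could smear a good print, so I won't repeat it. In the wrist view the stamp is centred over the bay (277–363), so I'll set it down.

Run:
```python
from h import *
from workcell import env,jaws,solver,viewer
O=[-90,0,-94]
env.move_l([.512,-.162,.054],vel=.06,orientation=O); env.sleep(.3)
t,_=meanF(env,8); print(t.round(2)); p(env)
z=.054
while z>.0468:
    z-=.001 if z>.0501 else .0004
    env.move_l([.512,-.162,z],vel=.01); env.sleep(.05)
    F,_=meanF(env,4,.02); d=F-t; print(round(z,4),d.round(2))
    if d[2]>1.3 or abs(d[:2]).max()>3: break
p(env)
c=viewer.camera("side"); cv2.imwrite("pics/side7.png",c["color"][200:450,200:420][...,::-1].repeat(2,0).repeat(2,1))
```

```text
[-0.2  -0.12 -1.23]
28.68 [ 0.512  -0.162   0.0541] [-8.99914e+01 -2.80000e-03 -9.39985e+01] [-0.0593 -0.5302 -1.5276] [ 0.0039 -0.0674  0.0291] 0.0293
0.053 [ 0.38 -0.29  0.09]
0.052 [ 0.07  0.27 -0.59]
0.051 [0.34 0.18 0.05]
0.05 [-0.15 -0.02 -0.32]
0.0496 [0.46 0.25 0.41]
0.0492 [ 0.37 -0.12 -0.06]
0.0488 [ 0.24  0.8  -0.08]
0.0484 [ 0.49 -0.26  0.19]
0.048 [0.3  0.08 0.43]
0.0476 [0.22 0.49 1.6 ]
32.35 [ 0.512  -0.162   0.0477] [-8.9995e+01 -2.1000e-03 -9.3999e+01] [-0.6405 -0.0608  1.3562] [-0.0152 -0.102  -0.0308] 0.0295
```

View pics/side7.png

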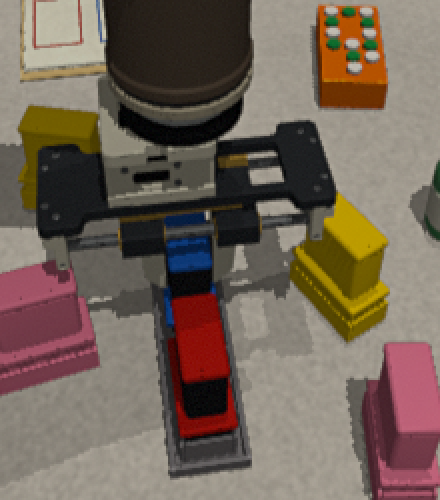

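The skirt touched the bay floor at the expected height, and the side view shows the stamp seated in its bay. Releasing with the jaws only part-open, then retreating.

Run:
```python
from h import *
from workcell import env,jaws,solver,viewer
jaws.gripper_to(.056,20); env.sleep(.2)
env.move_l([.512,-.162,.14],vel=.08); 
env.move_l([.45,-.30,.25],vel=.2); env.move_pose([.30,-.50,.25],[-90,0,-120]); env.sleep(.3); p(env)
c=viewer.camera("top"); I=c["color"]; np.savez("pics/top8.npz",**c); cv2.imwrite("pics/top8.png",I[...,::-1])
d=viewer.camera("side"); cv2.imwrite("pics/side8.png",d["color"][...,::-1])
hsv=cv2.cvtColor(I,cv2.COLOR_RGB2HSV).astype(int); H,S=hsv[...,0],hsv[...,1]
for nm,m in(("blue",(H>95)&(H<125)&(S>130)),("red",((H<8)|(H>172))&(S>150))):
    o=np.zeros_like(m); o[260:310,370:495]=m[260:310,370:495]; P=pts(c,o); q=P[P[:,2]>.09]; print(nm,rect(q),q.mean(0))
```

```text
36.92 [ 0.301  -0.4992  0.2501] [-8.998460e+01  1.050000e-02 -1.198775e+02] [-0.5805 -0.0379 -0.6543] [ 0.0489 -0.0563  0.0219] 0.0559
blue (array([ 0.5120341 , -0.16224478], dtype=float32), np.float32(60.246014), np.float32(30.006119), np.float32(85.15759)) [ 0.51202512 -0.16187312  0.09640958]
red (array([ 0.5058016 , -0.24390951], dtype=float32), np.float32(57.983353), np.float32(30.040344), np.float32(87.94028)) [ 0.50559876 -0.24316864  0.09636799]
```

View pics/top8.png

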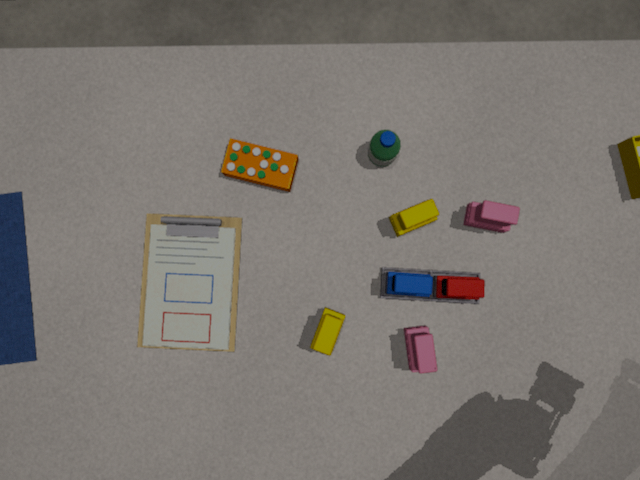

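View pics/side8.png

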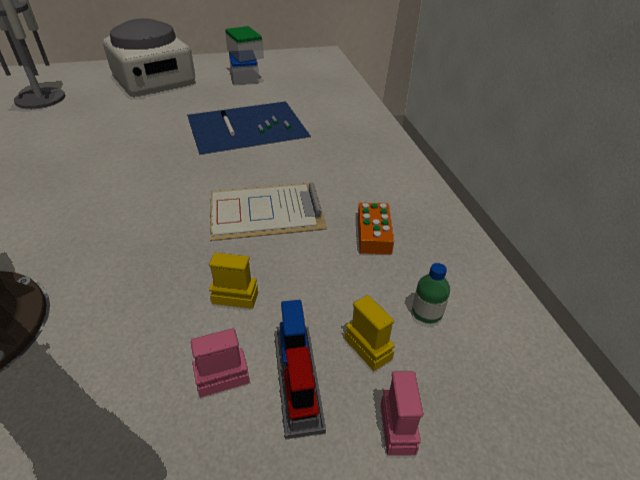

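The blue stamp is back upright in its bay at (410,285), within 0.2 mm of where it started. The red stamp, rack (260,165) and bottle (386,148) are unmoved, and the arm is clear.

```bash
python3 -c "
from workcell import ticket
print(ticket.hand_in())"
```

```text
the job is handed in; nothing more can be done
None
```

I pressed the blue stamp squarely in the blue box, returned it to its bay and handed the job in at about 37 s. I could not see the print itself.

- **Press:** I measured a steady 11.8–12.1 N on the stamp as a whole for about 1.75 s, roughly 9.5 N on the die. The highest step reading was about 12 N, well below flooding. The skirt and the die met the paper at the heights and forces the description gives. I then lifted the stamp straight off.
- **Return:** The blue stamp stands upright and released in its bay, within 0.2 mm of where it started. The red stamp also measures within about 0.2 mm of its start, and the rack and bottle look unmoved.
- **Checks that were not clean:**
  - No ink shows in the box in the camera images, with no colour change against the surrounding paper. That a print was made rests on the force readings alone. I did not press again, to avoid smearing it.
  - The form moved about 0.9 mm towards the clip during the press, because the arm gives slightly under load. That is within the 2 mm limit, but not zero.

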